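Stack and close the keyed bead trays

ROBOT

A 7-joint arm with a two-finger parallel gripper is mounted at the origin on the work surface. World frame = base frame: x ahead of the robot, y to its left, z up, the work surface at z = 0. Lengths are in m, angles in rad, forces in N, time in s.
With the tool pointing down it reaches from about 0.425 to 0.875 m from the base axis. Payload 4.7 kg.
Tool frame: the origin (TCP) lies at the very end of the fingers, on their centre line; the grasp point (between the pads) lies behind it (ctrl.tcp_to_grasp is the y of the grasp point in the tool frame, in m); y points along the fingers, x is the direction in which the jaws open and shut, and the axes are right-handed (so a half turn about y gives the same grasp; the last joint's range is limited). The gripper opens to 87 mm and grips with 3 to 60 N. Pads are 19 mm wide; open, the fingers measure 117 mm over their backs; the gripper's body (75 mm by 190 mm) begins 51 mm behind the grasp point.
Start: joints at [-1.152, 0.321, -0.07, 1.45, 0.023, 1.371, -0.057], TCP at [0.256, 0.597, 0.223] pointing down, gripper open.
Joint ranges: [-2.86, 2.86], [-0.3, 2.09], [-1.38, 1.24], [0.06, 2.45], [-1.56, 4.7], [0.09, 2.05], [-2.69, 2.69]. Speed limits (rad/s): [2.57, 2.57, 3.14, 3.14, 3.14, 3.14, 3.14].

INTERFACE

Orientations are given as a rotation vector (axis times angle).
In Python, from bench import ctrl, get_image, workorder gives the robot as it stands.
- The arm moves only by the tool drive_tool, never from a script. Its argument "increments" is text: rows parted by semicolons, each of 5 numbers parted by spaces: the shift along the tool's x, y, z in mm, then the turn about the tool's y in degrees, then the closure in counts, from 0 (fully open) to 255 (shut). In form: tx ty tz yaw fingers; .... A call has 1 to 20 rows; each row shifts and turns the commanded pose from where the row before left it, along the tool's axes as they then stand; what a row does not reach is not made up. A row lasts 1/8 s, in which the tool goes at most 62.5 mm and 10.7 degrees, less where a joint would pass 70% of its speed; a pose out of reach is approached as far as the arm can. A call is refused whole if a number of a shift passes 62.5 or a number of a turn 10.7, either way. A call with a gripper value outside its range is refused whole. The fingers move at their own pace and stop on an object; "squeeze" is the grip in N (left out, the last holds). Time passes only in rows, so rows that do not move let the fingers close. It gives the time, the measured TCP pose, the force and the opening at its end, in the units of the state.
- ctrl.get_state(): the state, without advancing time (a new reading comes with each control period).
- get_image(name): name is "side" or "top"; returns a dict with "img" (420x560x3 uint8, red, green, blue), "mtx" (3x3 intrinsics, pixels), "camera_from_world" (4x4, takes a point from world to camera coordinates). Camera axes: x right, y up, looking along -z (the intrinsics and any distortion apply to the point x, -y, -z); pixel columns grow to the right and rows downward; lengths in m; the calibration is good to about 2 mm. A picture is of the moment at which its call begins. There is no depth.
- workorder.close_job(): hands the job in, once; it reports no verdict.
The state is a dict: "time": time; "joint_positions": joint angles; "qd": joint speeds; "joint_torque": joint torques, N m; "position": TCP position; "tool_rot": TCP orientation; "ft_force": force on the tool from outside, world axes, zero at the start; "torque": the same for the moment, N m; "grip_width": opening from 0.0 (shut) to 1.0 (fully open).
Only numpy, scipy, OpenCV 4.12 (cv2) and the standard library are available. Lean on these libraries where they do the work, as an engineer would, in place of code of your own. Each camera call takes 0.05 s, during which the arm holds its last target.

TASK

Pack up the wooden trays: set the tray holding two glass domes on top of the tray full of stones, the same way round, so that its lugs drop fully home into the notches in the rim below, then put the lid on that tray in the same way. The domes stay in their tray, the full tray stays where it stands, and nothing else on the table is knocked about. Set the parts down, do not drop them.

Things in the scene. Friction and masses are not known exactly. Their poses are not given: they have to be found in the camera images.
- tray_mid (a point): Centre (half-way up) of the loose open plywood tray that holds two amber glass domes: 112 mm long (x), 62 mm wide (y), 50 mm high with its lugs, walls 5 mm, inner floor 12 mm above its foot. +x points to its front (the end with a brass label frame outside), +z up. Fully home, this point is 17 mm above the rim of the tray below. Grasp across its width at the middle. About 0.14 kg with the domes.
- tray_front_lug (a point): Middle of the lower edge of that tray's wide front lug: 34 mm wide, 8 mm tall, 5 mm thick, under the middle of the front wall and in line with it, lower corners bevelled 3.5 mm. 53.5 mm in front of the tray's centre, 25 mm below it. The tray stands on this and three more such lugs: a narrow one (16 mm) under the rear wall, and one (20 mm) under each long side.
- tray_side_lug (a point): Middle of the lower edge of the tray's left (+y) side lug, 20 mm wide, 8 mm tall, 27 mm behind the tray's centre; the right side has its twin. The rims of both trays are notched right above their own lugs (front 37, rear 19, sides 23 mm wide, all 9 mm deep), so a tray or the lid goes home one way round only, with 1.5 mm of play each way.
- full_tray_rim (a point): Centre of the rim plane (top edge, 50 mm above the table) of the tray full of polished stones, about 0.4 kg, standing loose on the table as the bottom of the stack. Same size, lugs and notches as the other tray: +x points to its front (brass label frame, wide notch), +z up. The stones lie below the rim, clear of what is stacked on it.
- lid_grip (a point): Grip point of the loose plywood lid, in its wooden bar handle: bar 14 mm wide (y), 52 mm long (x), rising 34 mm above the plate; this point is 24 mm above the plate's top, 38 mm above the table at the start. +x points to the lid's front, +z up. Fully home, it is 30 mm above the rim of the tray below, 55 mm above that tray's centre. About 0.06 kg.
- lid_tongue (a point): Tip of the rounded thumb tongue that sticks out 11 mm at the front of the lid's plate, mid-thickness; 67 mm in front of the grip point, 27 mm below it. The plate is 112 x 62 x 6 mm; under it are the same four lugs, 8 mm tall and in the same places, as under the tray, and it lies on them.
- dome_a: Amber glass dome, 26 mm across, 11 mm high, loose on the floor of the tray, rear half; origin at the centre of its flat underside.
- dome_b: Amber glass dome like the other, front half of the tray.
- glue: White glue bottle with a thin clear nozzle, 42 mm across, 137 mm high, at the left side of the table; origin at the centre of its underside. Leave alone.
- spirit: Clear pump bottle with a white pump top, 56 mm across, 136 mm high, at the left side; origin at the centre of its underside. Leave alone.
- spool: Wooden thread spool standing upright just beyond the trays, 34 mm across, 38 mm high; origin at the centre of its underside. Leave alone.
- pliers: Small pliers with red handles lying flat just beyond the trays, 130 mm long, 12 mm high; origin under the pivot, handles to -x. Leave alone.
- tweezers: Plain steel tweezers lying flat between the trays' places, 125 mm long (x), 20 mm wide, 7 mm high; origin under the middle. Leave alone.
- file: Small hand file with a round wooden handle (16 mm thick, to -x) and a thin dark blade, lying between the trays' places on the right, 138 mm long (x); origin below the inner end of the handle. Leave alone.
There are look-alikes about, which are no part of the job. What is shaped like the part that bears lid_grip but green is not meant. What is shaped like the part that bears tray_mid but purple is not meant.

How it is judged:
On the way:
1. the tray with the domes is fully home on the full tray, the domes in it, and let go (horizontal distance between tray_mid and full_tray_rim below 0.004 m and z of tray_mid in the frame of full_tray_rim between 0.014 and 0.0195 m and angle between the x axis of tray_mid and the x axis of full_tray_rim, either way round below 0.06 rad and x of dome_a in the frame of tray_mid between -0.052 and 0.052 m and y of dome_a in the frame of tray_mid between -0.027 and 0.027 m and z of dome_a in the frame of tray_mid between -0.026 and 0.026 m and x of dome_b in the frame of tray_mid between -0.052 and 0.052 m and y of dome_b in the frame of tray_mid between -0.027 and 0.027 m and z of dome_b in the frame of tray_mid between -0.026 and 0.026 m and linear speed of tray below 0.02 m/s and angular speed of tray below 0.2 rad/s and contact force between the fingers and tray below 0.2 N), for 0.2 s.
At the end, for the whole second after the job is handed in: The tray is fully home on the full tray (height within 3 mm, centres within 4 mm, fronts the same way within 0.06 rad) and the lid likewise on the tray; both domes are inside the tray; the full tray stands within 40 mm of where it stood; everything is level and at rest (horizontal distance between tray_mid and full_tray_rim below 0.004 m and z of tray_mid in the frame of full_tray_rim between 0.014 and 0.0195 m and angle between the x axis of tray_mid and the x axis of full_tray_rim, either way round below 0.06 rad and horizontal distance between lid_grip and tray_mid below 0.004 m and z of lid_grip in the frame of tray_mid between 0.052 and 0.0575 m and angle between the x axis of lid_grip and the x axis of tray_mid, either way round below 0.06 rad and x of dome_a in the frame of tray_mid between -0.052 and 0.052 m and y of dome_a in the frame of tray_mid between -0.027 and 0.027 m and z of dome_a in the frame of tray_mid between -0.026 and 0.026 m and x of dome_b in the frame of tray_mid between -0.052 and 0.052 m and y of dome_b in the frame of tray_mid between -0.027 and 0.027 m and z of dome_b in the frame of tray_mid between -0.026 and 0.026 m and angle between full_tray_rim's own z axis and vertical below 0.05 rad and angle between lid_grip's own z axis and vertical below 0.06 rad and distance of full_tray_rim from where it was at the start of the episode below 0.04 m and linear speed of each of tray, lid, full_tray below 0.02 m/s and angular speed of each of tray, lid, full_tray below 0.2 rad/s); the robot touches nothing.
It fails at once if the tray is dropped (falls out of the fingers faster than 0.35 m/s, a free fall of some 6 mm) (linear speed of tray above 0.35 m/s and contact force between the fingers and tray below 0.1 N).
It fails at once if the lid is dropped (falls out of the fingers faster than 0.35 m/s, a free fall of some 6 mm) (linear speed of lid above 0.35 m/s and contact force between the fingers and lid below 0.1 N).
It fails at once if the full tray is pushed more than 40 mm from where it stood (distance of full_tray_rim from where it was at the start of the episode above 0.04 m).
It fails at once if a bottle, the spool, the pliers, the tweezers or the file is moved more than 20 mm (distance of any of glue, spirit, spool, pliers, tweezers, file from where it was at the start of the episode above 0.02 m).
It also fails if it takes over 54 s, if anything falls off the work surface, if the arm or the gripper's body presses on something with over 40 N, if the wrist force passes 120 N, or if a joint passes its speed limit or range.

## Working session

There is one attempt and no reset: what is moved stays moved. The work goes in short steps, Python scripts to look and compute and a tool call to move; the robot and the scene stay as the last step left them, time stands still between calls to the robot, and variables do not carry over. Pictures are saved under pics/ and viewed, and the job is handed in when it is done.

Besides the shell and the picture viewer there is one more tool, called after ">>>" as name(argument=value, ...), one argument or row to a line, values as JSON. drive_tool: Moves the arm, as the interface text tells. Its arguments: {"type":"object","properties":{"increments":{"type":"string"},"squeeze":{"type":"number"}},"required":["increments"]}

```bash
ls; mkdir -p pics; python3 - <<'E'
from bench import ctrl,get_image
import cv2,numpy as np
s=ctrl.get_state();print({k:np.round(v,4) for k,v in s.items()},ctrl.tcp_to_grasp)
for n in("side","top"):
    d=get_image(n);cv2.imwrite(f"pics/{n}0.png",d["img"][:,:,::-1]);print(n,d["mtx"],d["camera_from_world"])
E
```

```text
pics
{'time': np.float64(0.0), 'joint_positions': array([-1.1519,  0.3218, -0.0701,  1.4517,  0.0225,  1.3708, -0.0569]), 'qd': array([ 0.0011,  0.0006,  0.0002,  0.0005, -0.0002, -0.0001,  0.    ]), 'joint_torque': array([ 2.00000e-04, -4.91293e+01, -4.03900e-01, -3.12519e+01,
       -6.39000e-02,  4.43000e-02,  2.00000e-04]), 'position': array([0.2558, 0.597 , 0.2215]), 'tool_rot': array([-1.375 , -0.905 ,  0.9075]), 'ft_force': array([0.1982, 0.0974, 0.2706]), 'torque': array([-0.0655,  0.0035, -0.0242]), 'grip_width': np.float64(1.001)} -0.0187
side [[534.07274514   0.         287.77714456]
 [  0.         534.07274514 214.81428055]
 [  0.           0.           1.        ]] [[ 9.19653704e-01 -3.92730262e-01 -8.42730015e-05 -4.61693904e-01]
 [ 2.76328189e-01  6.46923275e-01  7.10727098e-01 -2.70916695e-01]
 [-2.79069521e-01 -6.53646095e-01  7.03467828e-01 -1.08637993e+00]
 [ 0.00000000e+00  0.00000000e+00  0.00000000e+00  1.00000000e+00]]
top [[395.68451168   0.         284.64973432]
 [  0.         395.68451168 210.32089903]
 [  0.           0.           1.        ]] [[-0.02985012 -0.99947077 -0.01292831  0.15443764]
 [ 0.99140435 -0.03125257  0.12704605 -0.55124621]
 [-0.12738285 -0.00902485  0.99181256 -1.19736824]
 [ 0.          0.          0.          1.        ]]
```

View pics/side0.png

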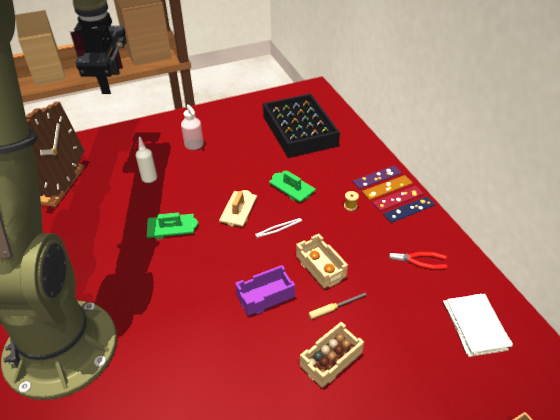

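View pics/top0.png

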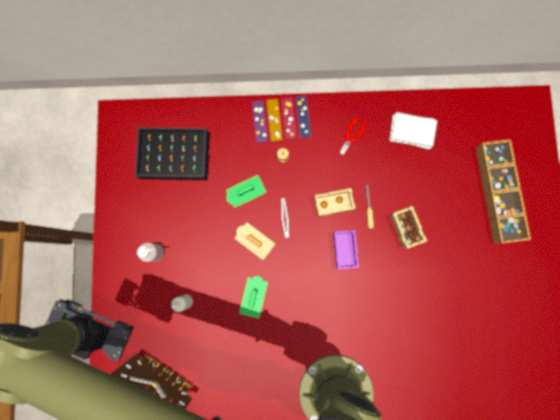

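Candidates in the top view are:
- **Lid:** the wooden one at (255,240) fits. The green ones at (246,191) and (254,297) are decoys.
- **Dome tray:** the wooden one at (335,202) with two amber domes fits. The purple one at (346,250) is a decoy.
- **Full tray:** the one at (409,227) with stones.

I'll confirm these in enlarged crops.

```bash
python3 - <<'E'
import cv2,numpy as np
t=cv2.imread("pics/top0.png");s=cv2.imread("pics/side0.png")
c=t[170:270,220:440];cv2.imwrite("pics/crop_t.png",cv2.resize(c,None,fx=3.6,fy=3.6,interpolation=cv2.INTER_CUBIC))
c=s[180:390,210:380];cv2.imwrite("pics/crop_s.png",cv2.resize(c,None,fx=2.8,fy=2.8,interpolation=cv2.INTER_CUBIC))
E
```

```text
(no output)
```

View pics/crop_t.png

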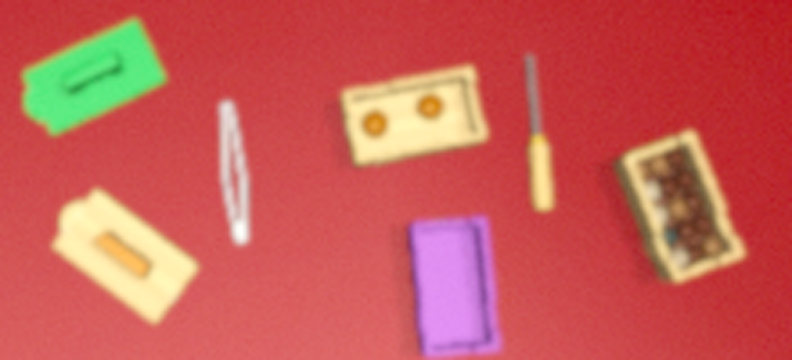

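View pics/crop_s.png

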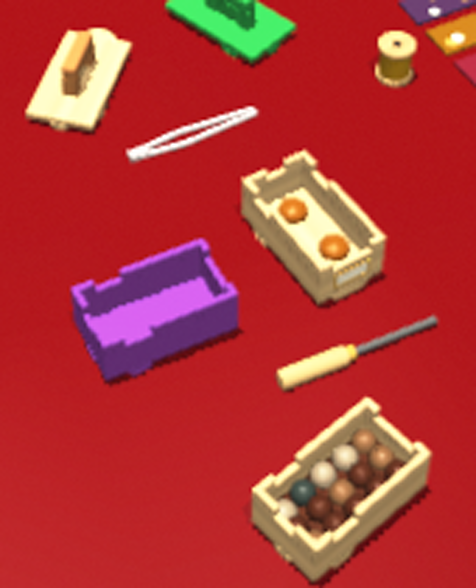

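```bash
python3 - <<'E'
import cv2,numpy as np
s=cv2.imread("pics/side0.png");t=cv2.imread("pics/top0.png")
f=lambda im,r0,r1,c0,c1,k:cv2.resize(im[r0:r1,c0:c1],None,fx=k,fy=k,interpolation=cv2.INTER_CUBIC)
a=f(s,315,395,292,372,7);b=f(t,200,255,385,440,4)
o=np.zeros((560,790,3),np.uint8);o[:560,:560]=a;o[:220,565:785]=b;o[230:450,565:785]=f(t,175,230,308,363,4)
cv2.imwrite("pics/z1.png",o)
cv2.imwrite("pics/z2.png",np.hstack([f(s,230,295,290,355,6),f(s,183,235,212,264,7.5)]))
E
```

```text
(no output)
```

View pics/z1.png

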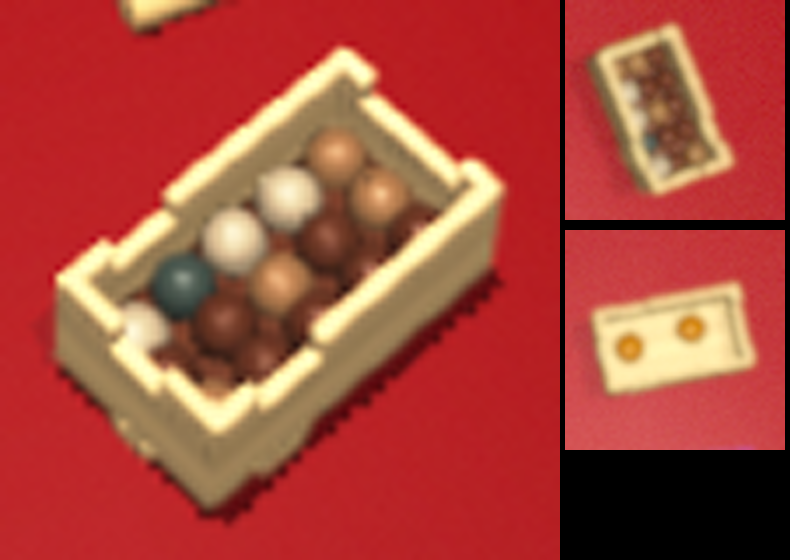

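View pics/z2.png

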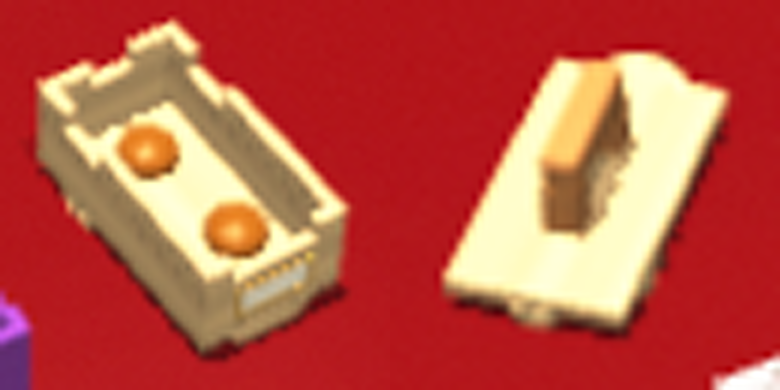

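```bash
cat > h.py <<'E'
import cv2,numpy as np
from bench import ctrl,get_image
def ray(d,uv,z):
    K,T=d["mtx"],d["camera_from_world"];R=T[:3,:3];c=-R.T@T[:3,3]
    v=np.linalg.inv(K)@np.array([uv[0],uv[1],1.]);v=R.T@(v*[1,-1,-1])
    return c+v*(z-c[2])/v[2]
def proj(d,p):
    K,T=d["mtx"],d["camera_from_world"];c=T[:3,:3]@np.asarray(p)+T[:3,3];q=K@(c*[1,-1,-1]);return q[:2]/q[2]
def fitrect(P,L=.112,W=.062):
    # P: 4 corners order front-left, front-right, rear-right, rear-left (xy)
    M=np.array([[L/2,W/2],[L/2,-W/2],[-L/2,-W/2],[-L/2,W/2]]);P=np.asarray(P)[:,:2]
    c=P.mean(0);Q=P-c
    a=np.arctan2((M[:,0]*Q[:,1]-M[:,1]*Q[:,0]).sum(),(M*Q).sum())
    R=np.array([[np.cos(a),-np.sin(a)],[np.sin(a),np.cos(a)]])
    return c,a,np.round((Q-M@R.T)*1000,1)
def unz(u,k,c0,r0): return (c0+(u[0]+.5)/k-.5, r0+(u[1]+.5)/k-.5)
E
python3 - <<'E'
from h import *
s=get_image("side");t=get_image("top")
def go(n,d,pts,k,c0,r0,z):
    P=[ray(d,unz(u,k,c0,r0),z) for u in pts]
    c,a,e=fitrect(P);print(n,np.round(c,4),round(np.degrees(a),2),e.tolist())
    return c
# full: front = far: FL top(345,50)? 
go("full side",s,[(345,50),(503,188),(215,430),(60,280)],7,292,315,.05)
go("full top",t,[(33,48),(112,27),(167,162),(90,193)],4,385,200,.05)
# dome: front toward -y; +y left of it: facing -y, left is +x (far)
go("dome side",s,[(347,208),(210,278),(38,85),(175,22)],6,290,230,.05)
go("dome top",t,[(740-565,285-230),(755-565,362-230),(608-565,393-230),(592-565,310-230)],4,308,175,.05)
go("lid side",s,[(168,60),(340,95),(238,328),(53,282)],7.5,212,183,.014)
go("lid top",t,[(55,248),(97,190),(199,268),(155,324)],3.6,220,170,.014)
E
```

```text
full side [ 0.4913 -0.2425] 18.52 [[-0.3, -0.7], [-0.4, 0.3], [0.3, 1.2], [0.5, -0.8]]
full top [ 0.4924 -0.243 ] 17.61 [[3.0, 1.8], [-1.4, -0.6], [0.7, -1.0], [-2.2, -0.2]]
dome side [ 0.5765 -0.0179] -80.63 [[-0.1, 0.1], [0.4, 0.4], [-0.7, 0.1], [0.4, -0.7]]
dome top [ 0.5766 -0.0182] -81.16 [[0.1, -2.5], [0.9, -1.4], [-2.3, 1.8], [1.4, 2.0]]
lid side [0.4649 0.2332] 51.34 [[0.1, 2.5], [0.7, 0.6], [-0.0, -4.2], [-0.8, 1.1]]
lid top [0.4639 0.2346] 51.29 [[-0.8, -0.8], [0.6, 0.3], [-0.4, -0.1], [0.6, 0.6]]
```

```bash
cat >> h.py <<'E'
from scipy.spatial.transform import Rotation as Ro
def tool():
    s=ctrl.get_state();R=Ro.from_rotvec(s["tool_rot"]).as_matrix();return s,R
def need(xyz,jawaz):
    """shift in tool axes (mm) & turn (deg) to bring TCP to xyz with jaw azimuth (mod 180)"""
    s,R=tool();d=R.T@(np.asarray(xyz)-s["position"])*1000
    az=np.degrees(np.arctan2(R[1,0],R[0,0]));t=(jawaz-az+90)%180-90
    print("t",round(float(s["time"]),2),"pos",np.round(s["position"],4),"az",round(az,2),"down",np.round(R[:,1],3),"tool shift",np.round(d,1),"turn about tool y",round(-t,2),"grip",round(float(s["grip_width"]),3),"f",np.round(s["ft_force"],1),"q7",round(float(s["joint_positions"][6]),2))
E
python3 - <<'E'
from h import *
_,R=tool();print(np.round(R,3))
need([.5765,-.018,.016],9.2);need([.4918,-.2427,.058],108.2)
t=get_image("top");s=get_image("side")
for n,uv,d,z in [("purple UL",(334,231),t,.05),("purple UR",(356,230),t,.05),("glue side base",(149,180),s,0),("spirit side base",(193,147),s,0),("file",(370,227),t,.0),("file tip",(368,185),t,0),("tweez",(286,236),t,0),("tweez",(284,198),t,0),("spool",(283,155),t,.038)]:print(n,np.round(ray(d,uv,z),3))
E
```

```text
[[ 0.394 -0.    -0.919]
 [ 0.919 -0.001  0.394]
 [-0.001 -1.    -0.   ]]
t 0.2 pos [0.2558 0.5971 0.2219] az 66.81 down [-0.    -0.001 -1.   ] tool shift [-438.9  206.4 -537. ] turn about tool y 57.61 grip 0.998 f [0.  0.8 0. ] q7 -0.06
t 0.2 pos [0.2558 0.5971 0.2219] az 66.81 down [-0.    -0.001 -1.   ] tool shift [-678.9  164.7 -547.6] turn about tool y -41.39 grip 0.998 f [0.  0.8 0. ] q7 -0.06
purple UL [ 0.485 -0.012  0.05 ]
purple UR [ 0.486 -0.079  0.05 ]
glue side base [0.281 0.446 0.   ]
spirit side base [0.432 0.541 0.   ]
file [ 0.498 -0.132  0.   ]
file tip [ 0.634 -0.134  0.   ]
tweez [0.478 0.136 0.   ]
tweez [0.6   0.139 0.   ]
spool [0.732 0.137 0.038]
```

>>> drive_tool(
  increments="-31 0 -38 0 0;-31 0 -38 0 0;-31 0 -38 0 0;-31 0 -38 0 0;-31 0 -38 0 0;-31 0 -38 0 0;-31 0 -38 0 0;-31 0 -38 0 0;-31 0 -38 0 0;-31 0 -38 0 0;-31 0 -38 0 0;-31 0 -38 0 0;-31 0 -38 0 0;-31 0 -38 0 0;0 0 0 9.5 0;0 0 0 9.5 0;0 0 0 9.5 0;0 0 0 9.5 0;0 0 0 9.5 0;0 0 0 9.5 0",
  squeeze=12,
)

```text
time: 2.8
position: [0.5741, -0.0109, 0.2226]
tool_rot: [-1.567, -0.13, 0.13]
ft_force: [-0.6, -1.5, 0.8]
grip_width: 0.999
```

```bash
python3 - <<'E'
from h import *
need([.5765,-.018,.016],9.2)
E
```

```text
t 2.8 pos [ 0.5741 -0.0109  0.2226] az 9.5 down [ 0.  0. -1.] tool shift [  1.2 206.6  -7.5] turn about tool y 0.3 grip 0.999 f [-0.6 -1.5  0.8] q7 0.22
```

>>> drive_tool(
  increments="1.2 0 -7.5 0.3 0;0 40 0 0 0;0 40 0 0 0;0 40 0 0 0;0 10 0 0 0;0 0 0 0 0",
)

```text
time: 3.55
position: [0.5768, -0.0186, 0.0928]
tool_rot: [-1.567, -0.131, 0.131]
ft_force: [-0.7, -0.7, 0.9]
grip_width: 1.001
```

```bash
python3 - <<'E'
from h import *
need([.5765,-.018,.016],9.2)
s=get_image("side")["img"][:,:,::-1];cv2.imwrite("pics/a1.png",cv2.resize(s[150:330,210:420],None,fx=3.3,fy=3.3,interpolation=2))
E
```

```text
t 3.55 pos [ 0.5768 -0.0186  0.0928] az 9.56 down [-0. -0. -1.] tool shift [-0.2 76.8  0.6] turn about tool y 0.36 grip 1.001 f [-0.7 -0.7  0.9] q7 0.29
```

View pics/a1.png

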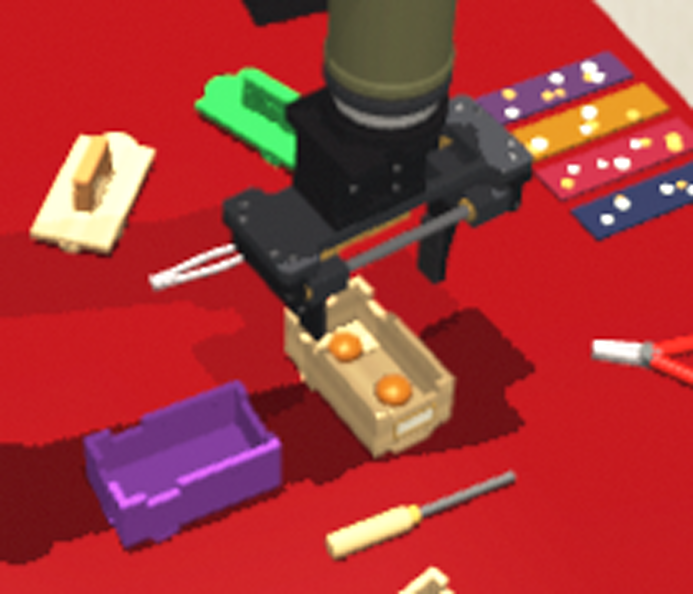

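The gripper is straddling the dome tray across its middle, with the near finger tip at about (315,335) in the crop. I'll descend and grip.

>>> drive_tool(
  increments="0 25 0.6 0.3 0;0 25 0 0 0;0 20 0 0 0;0 6.5 0 0 0;0 0 0 0 0;0 0 0 0 120;0 0 0 0 120;0 0 0 0 120;0 0 0 0 120",
  squeeze=12,
)

```text
time: 4.72
position: [0.5767, -0.0175, 0.0164]
tool_rot: [-1.567, -0.127, 0.126]
ft_force: [-0.7, -0.0, 2.9]
grip_width: 0.711
```

```bash
python3 - <<'E'
from h import *
need([.5765,-.018,.016],9.2)
E
```

```text
t 4.72 pos [ 0.5767 -0.0175  0.0164] az 9.21 down [ 0.001  0.    -1.   ] tool shift [-0.3  0.4 -0.4] turn about tool y 0.01 grip 0.711 f [-0.7 -0.   2.9] q7 0.33
```

>>> drive_tool(
  increments="0 0 0 0 200;0 -3 0 0 200;0 -8 0 0 200;0 -15 0 0 200;0 -20 0 0 200;0 -20 0 0 200;0 -20 0 0 200;0 -15 0 0 200;0 -8 0 0 200;0 0 0 0 200",
)

```text
time: 5.98
position: [0.5767, -0.0175, 0.1255]
tool_rot: [-1.567, -0.127, 0.126]
ft_force: [0.1, -0.5, -1.5]
grip_width: 0.709
```

```bash
python3 - <<'E'
from h import *
need([.4918,-.2427,.116],108.2)
s=get_image("side")["img"][:,:,::-1];cv2.imwrite("pics/a2.png",cv2.resize(s[150:330,210:420],None,fx=3.3,fy=3.3,interpolation=2))
E
```

```text
t 5.97 pos [ 0.5767 -0.0175  0.1255] az 9.21 down [ 0.001  0.    -1.   ] tool shift [-119.9    9.4 -208.7] turn about tool y 81.01 grip 0.709 f [ 0.1 -0.5 -1.5] q7 0.26
```

View pics/a2.png

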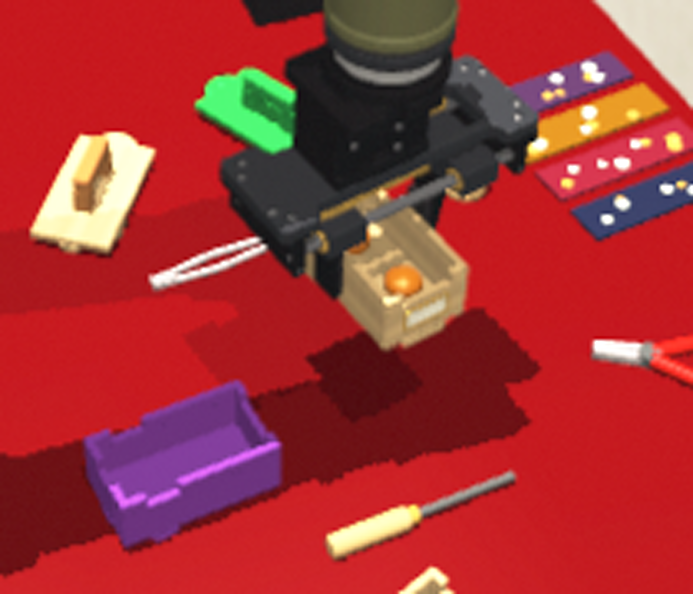

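The tray is lifted level with its domes in and its label front at about (425,310). Next I'll turn it -99° about tool y so the fronts match.

>>> drive_tool(
  increments="0 0 0 -4 200;0 0 0 -7 200;0 0 0 -8 200;0 0 0 -8 200;0 0 0 -8 200;0 0 0 -8 200;0 0 0 -8 200;0 0 0 -8 200;0 0 0 -8 200;0 0 0 -8 200;0 0 0 -8 200;0 0 0 -8 200;0 0 0 -5 200;0 0 0 -3 200;0 0 0 0 200;0 0 0 0 200",
)

```text
time: 8.02
position: [0.5761, -0.0176, 0.1245]
tool_rot: [-1.041, -1.438, 1.439]
ft_force: [0.2, 1.4, -1.5]
grip_width: 0.713
```

```bash
python3 - <<'E'
from h import *
need([.4918,-.2427,.116],108.2)
E
```

```text
t 8.03 pos [ 0.5761 -0.0176  0.1245] az 108.15 down [-0.001 -0.    -1.   ] tool shift [-187.6    8.6  150.2] turn about tool y -0.05 grip 0.713 f [ 0.2  1.4 -1.5] q7 1.94
```

>>> drive_tool(
  increments="-8 0 6 0 200;-16 0 13 0 200;-24 0 19 0 200;-28 0 22.5 0 200;-28 0 22.5 0 200;-28 0 22.5 0 200;-24 0 19 0 200;-16 0 13 0 200;-10 0 8 0 200;-5.5 0 4.5 0 200;0 0 0 0 200;0 0 0 0 200",
)

```text
time: 9.52
position: [0.493, -0.2416, 0.125]
tool_rot: [-1.041, -1.441, 1.44]
ft_force: [-0.6, 0.2, -1.4]
grip_width: 0.711
```

```bash
python3 - <<'E'
from h import *
need([.4918,-.2427,.116],108.2)
s=get_image("side")["img"][:,:,::-1];cv2.imwrite("pics/a3.png",cv2.resize(s[240:400,260:400],None,fx=3.7,fy=3.7,interpolation=2))
t=get_image("top")["img"][:,:,::-1];cv2.imwrite("pics/a3t.png",cv2.resize(t[180:280,360:460],None,fx=5,fy=5,interpolation=2))
E
```

```text
t 9.53 pos [ 0.493  -0.2416  0.125 ] az 108.29 down [ 0.     0.001 -1.   ] tool shift [-0.7  9.   1.5] turn about tool y 0.09 grip 0.711 f [-0.6  0.2 -1.4] q7 2.38
```

View pics/a3.png

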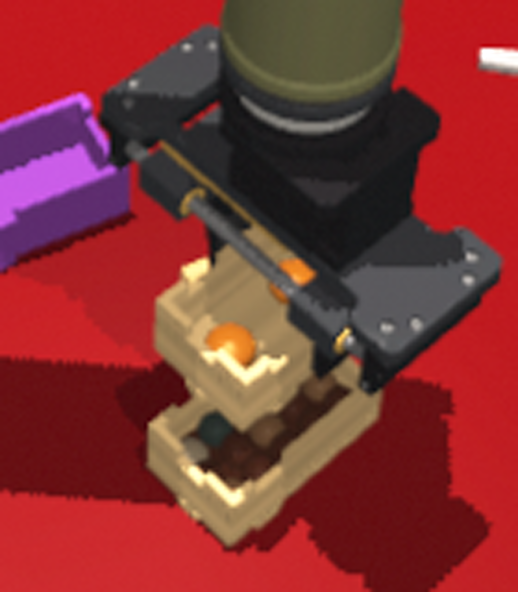

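View pics/a3t.png

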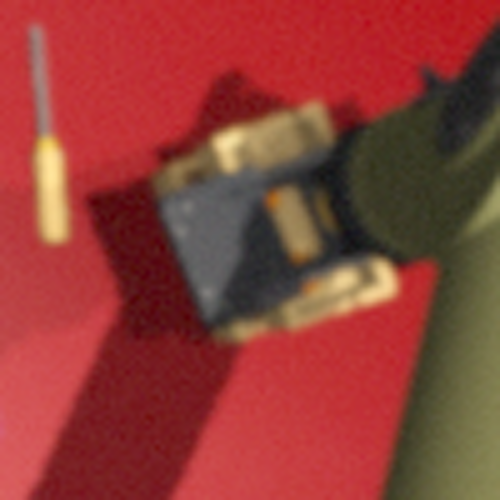

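```bash
python3 - <<'E'
from h import *
s=get_image("side")["img"][:,:,::-1];cv2.imwrite("pics/a4.png",cv2.resize(s[305:392,295:375],None,fx=6.8,fy=6.8,interpolation=2))
E
```

```text
(no output)
```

View pics/a4.png

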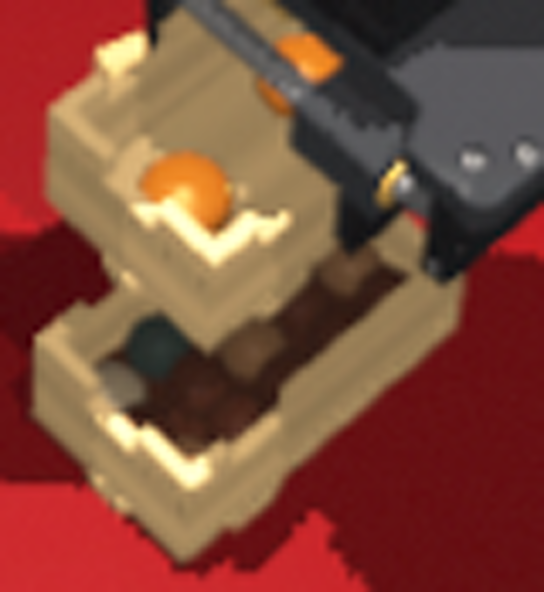

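```bash
python3 - <<'E'
from h import *
s=get_image("side");S,R=tool();tz=S["position"][2]
zr=tz-.0164+.05
for n,pts,z in [("tray",[(48,110),(212,268)],zr),("full",[(34,347),(187,490)],.05)]:
    P=[ray(s,unz(u,6.8,295,305),z) for u in pts];L,Rr=P
    v=(Rr-L)[:2];a=np.arctan2(v[1],v[0])+np.pi/2
    m=(L+Rr)[:2]/2+.056*np.array([np.cos(a),np.sin(a)])
    print(n,np.round(P,4).tolist(),"w",round(np.linalg.norm(v)*1000,1),"yaw",round(np.degrees(a),1),"c(yaw18.2)",np.round((L+Rr)[:2]/2+.056*np.array([np.cos(.3176),np.sin(.3176)]),4))
print(S["position"])
# tray bottom corner / full bottom corner: 
print(ray(s,unz((208,345),6.8,295,305),zr-.042),ray(s,unz((183,562),6.8,295,305),.008))
E
```

```text
tray [[0.4308, -0.2293, 0.1586], [0.4494, -0.2883, 0.1586]] w 61.9 yaw 17.5 c(yaw18.2) [ 0.4933 -0.2413]
full [[0.4269, -0.2333, 0.05], [0.4473, -0.2894, 0.05]] w 59.8 yaw 20.0 c(yaw18.2) [ 0.4903 -0.2439]
[ 0.49286472 -0.24192179  0.12500617]
[ 0.45174221 -0.28595203  0.11660617] [ 0.44840427 -0.28901414  0.008     ]
```

>>> drive_tool(
  increments="-0.9 8 2.4 0 200;0 12 0 0 200;0 15 0 0 200;0 10 0 0 200;0 6 0 0 200;0 2 0 0 200;0 0 0 0 200;0 0 0 0 200",
)

```text
time: 10.72
position: [0.4909, -0.2443, 0.0725]
tool_rot: [-1.043, -1.44, 1.439]
ft_force: [-0.6, -0.4, -0.5]
grip_width: 0.714
```

```bash
python3 - <<'E'
from h import *
need([.4911,-.2431,.0584],108.2)
s=get_image("side")["img"][:,:,::-1];cv2.imwrite("pics/a5.png",cv2.resize(s[305:392,295:375],None,fx=6.8,fy=6.8,interpolation=2))
E
```

```text
t 10.72 pos [ 0.4909 -0.2443  0.0725] az 108.21 down [ 0.001 -0.    -1.   ] tool shift [ 1.1 14.1 -0.5] turn about tool y 0.01 grip 0.714 f [-0.6 -0.4 -0.5] q7 2.41
```

View pics/a5.png

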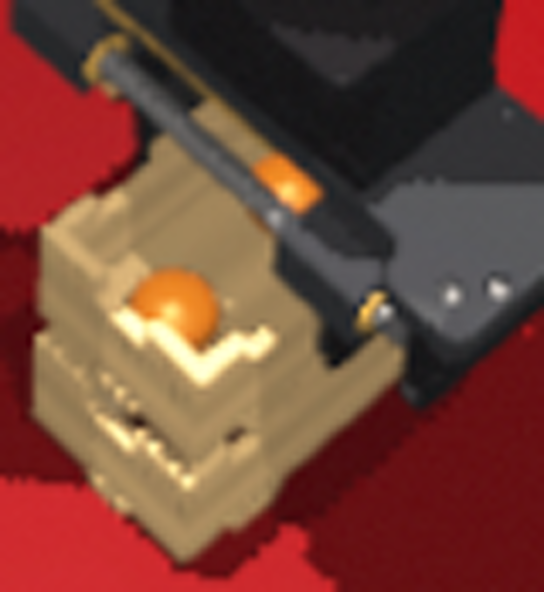

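```bash
python3 - <<'E'
from h import *
s=get_image("side");S,R=tool();zr=S["position"][2]-.0164+.05
cv2.imwrite("pics/a6.png",cv2.resize(s["img"][330:392,295:350,::-1],None,fx=9.5,fy=9.5,interpolation=2))
for n,pts,z in [("tray",[(42,231),(201,385)],zr),("full",[(34,347),(187,490)],.05)]:
    P=[ray(s,unz(u,6.8,295,305),z) for u in pts];L,Rr=P
    v=(Rr-L)[:2];a=np.arctan2(v[1],v[0])+np.pi/2
    print(n,np.round(P,4).tolist(),"w",round(np.linalg.norm(v)*1000,1),"yaw",round(np.degrees(a),1),"c(yaw18.2)",np.round((L+Rr)[:2]/2+.056*np.array([np.cos(.3176),np.sin(.3176)]),4))
# predicted pixel positions (in zoom) of aligned corners for candidate centre
for c in [(.4911,-.2431),(.4903,-.2439),(.4913,-.2425)]:
    for z in (zr,.05,.008):
        out=[]
        for m in [(-.056,.031),(-.056,-.031),(.056,-.031)]:
            a=.3176;p=[c[0]+m[0]*np.cos(a)-m[1]*np.sin(a),c[1]+m[0]*np.sin(a)+m[1]*np.cos(a),z]
            q=proj(s,p);out.append(np.round(((q[0]-295+.5)*6.8-.5,(q[1]-305+.5)*6.8-.5)).tolist())
        print(c,round(z,3),out)
E
```

```text
tray [[0.4289, -0.2319, 0.1061], [0.4481, -0.2904, 0.1061]] w 61.6 yaw 18.2 c(yaw18.2) [ 0.4917 -0.2436]
full [[0.4269, -0.2333, 0.05], [0.4473, -0.2894, 0.05]] w 59.8 yaw 20.0 c(yaw18.2) [ 0.4903 -0.2439]
(0.4911, -0.2431) 0.106 [[39.0, 230.0], [199.0, 385.0], [491.0, 143.0]]
(0.4911, -0.2431) 0.05 [[35.0, 339.0], [189.0, 492.0], [471.0, 254.0]]
(0.4911, -0.2431) 0.008 [[33.0, 416.0], [182.0, 566.0], [457.0, 332.0]]
(0.4903, -0.2439) 0.106 [[37.0, 233.0], [197.0, 388.0], [490.0, 147.0]]
(0.4903, -0.2439) 0.05 [[34.0, 342.0], [187.0, 495.0], [470.0, 257.0]]
(0.4903, -0.2439) 0.008 [[32.0, 419.0], [181.0, 570.0], [455.0, 335.0]]
(0.4913, -0.2425) 0.106 [[38.0, 228.0], [198.0, 383.0], [491.0, 141.0]]
(0.4913, -0.2425) 0.05 [[35.0, 337.0], [188.0, 489.0], [470.0, 252.0]]
(0.4913, -0.2425) 0.008 [[33.0, 414.0], [182.0, 564.0], [456.0, 330.0]]
```

View pics/a6.png

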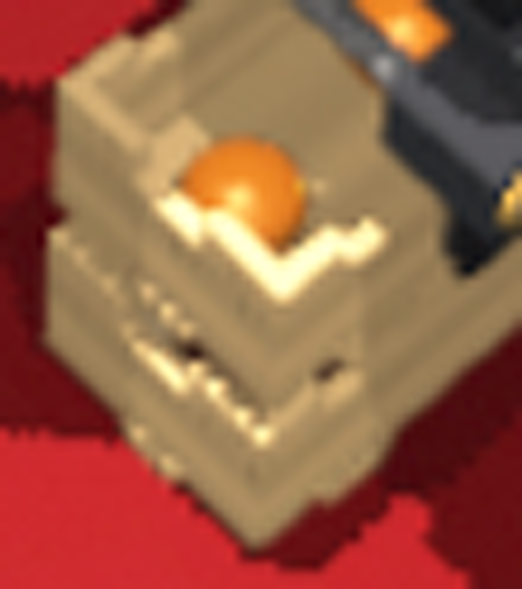

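>>> drive_tool(
  increments="1 2 0.3 0 200;0 2 0 0 200;0 2 0 0 200;0 1 0 0 200;0 0 0 0 200",
)

```text
time: 11.45
position: [0.4899, -0.2433, 0.0649]
tool_rot: [-1.042, -1.439, 1.439]
ft_force: [1.0, -0.6, -1.0]
grip_width: 0.71
```

```bash
python3 - <<'E'
from h import *
need([.4911,-.2431,.0584],108.2)
E
```

```text
t 11.45 pos [ 0.4899 -0.2433  0.0649] az 108.2 down [-0.  0. -1.] tool shift [-0.2  6.5 -1.2] turn about tool y 0.0 grip 0.71 f [ 1.  -0.6 -1. ] q7 2.42
```

>>> drive_tool(
  increments="0 1 0 0 200;0 1 0 0 200;0 1 0 0 200;0 0 0 0 200",
)

```text
time: 11.95
position: [0.4899, -0.2432, 0.0619]
tool_rot: [-1.042, -1.439, 1.439]
ft_force: [-0.0, 0.2, -1.0]
grip_width: 0.709
```

```bash
python3 - <<'E'
from h import *
for i in range(3):
    need([.4911,-.2431,.0584],108.2);s=get_image("side")
cv2.imwrite("pics/a7.png",cv2.resize(s["img"][330:392,295:350,::-1],None,fx=9.5,fy=9.5,interpolation=2))
E
```

```text
t 11.95 pos [ 0.4899 -0.2432  0.0619] az 108.21 down [-0.  0. -1.] tool shift [-0.2  3.5 -1.2] turn about tool y 0.01 grip 0.709 f [-0.   0.2 -1. ] q7 2.42
t 12.0 pos [ 0.4899 -0.2433  0.062 ] az 108.21 down [-0.  0. -1.] tool shift [-0.2  3.6 -1.2] turn about tool y 0.01 grip 0.712 f [-0.3 -0.7 -0.7] q7 2.42
t 12.05 pos [ 0.49   -0.2433  0.0621] az 108.21 down [ 0.  0. -1.] tool shift [-0.2  3.7 -1.1] turn about tool y 0.01 grip 0.713 f [ 0.7  0.1 -2.2] q7 2.42
```

View pics/a7.png

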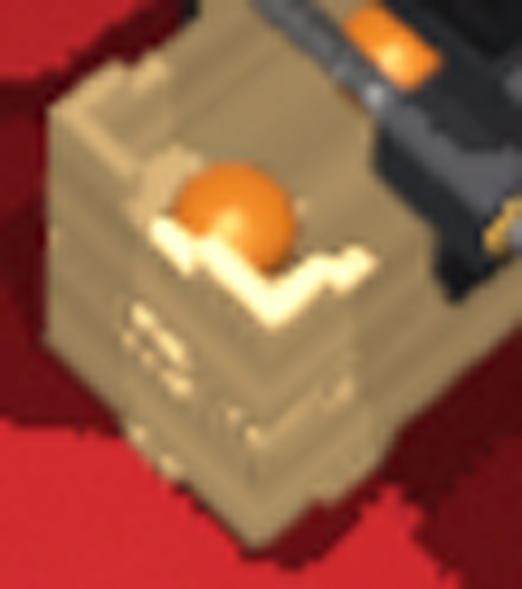

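The walls line up and the lugs are in their notches with about 3.5 mm still to go. I'll keep lowering.

>>> drive_tool(
  increments="0 1 0 0 200;0 1 0 0 200;0 1 0 0 200;0 0.5 0 0 200;0 0 0 0 200",
)

```text
time: 12.72
position: [0.49, -0.2433, 0.0585]
tool_rot: [-1.042, -1.439, 1.439]
ft_force: [0.2, 1.2, -1.7]
grip_width: 0.712
```

```bash
python3 - <<'E'
from h import *
for i in range(2):
    need([.4911,-.2431,.0584],108.2);s=get_image("side")
cv2.imwrite("pics/a8.png",cv2.resize(s["img"][330:392,295:350,::-1],None,fx=9.5,fy=9.5,interpolation=2))
E
```

```text
t 12.72 pos [ 0.49   -0.2433  0.0585] az 108.21 down [ 0.  0. -1.] tool shift [-0.2  0.1 -1.1] turn about tool y 0.01 grip 0.712 f [ 0.2  1.2 -1.7] q7 2.42
t 12.78 pos [ 0.49   -0.2433  0.0585] az 108.21 down [ 0.  0. -1.] tool shift [-0.2  0.1 -1.1] turn about tool y 0.01 grip 0.712 f [-0.6  0.2 -1.6] q7 2.42
```

View pics/a8.png

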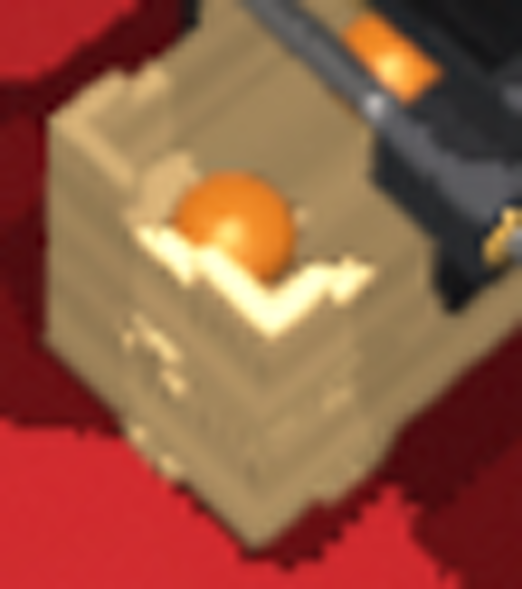

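Only the weight shows on the wrist so far, with no contact yet. I'll lower further in 0.4 mm steps until the force rises.

>>> drive_tool(
  increments="0 0.4 0 0 200;0 0.4 0 0 200;0 0 0 0 200",
)

```text
time: 13.2
position: [0.4901, -0.2433, 0.0584]
tool_rot: [-1.042, -1.44, 1.439]
ft_force: [-2.9, 0.6, 5.5]
grip_width: 0.708
```

>>> drive_tool(
  increments="0 0 0 0 65;0 0 0 0 50;0 0 0 0 20;0 0 0 0 0;0 0 0 0 0;0 0 0 0 0",
)

```text
time: 13.95
position: [0.49, -0.2433, 0.0577]
tool_rot: [-1.042, -1.439, 1.439]
ft_force: [0.7, 0.2, -0.3]
grip_width: 0.996
```

```bash
python3 - <<'E'
from h import *
need([.4911,-.2431,.16],141.3)
s=get_image("side")
cv2.imwrite("pics/a9.png",cv2.resize(s["img"][330:392,295:350,::-1],None,fx=9.5,fy=9.5,interpolation=2))
E
```

```text
t 13.95 pos [ 0.49   -0.2433  0.0577] az 108.21 down [ 0.  0. -1.] tool shift [  -0.2 -102.3   -1.1] turn about tool y -33.09 grip 0.996 f [ 0.7  0.2 -0.3] q7 2.42
```

View pics/a9.png

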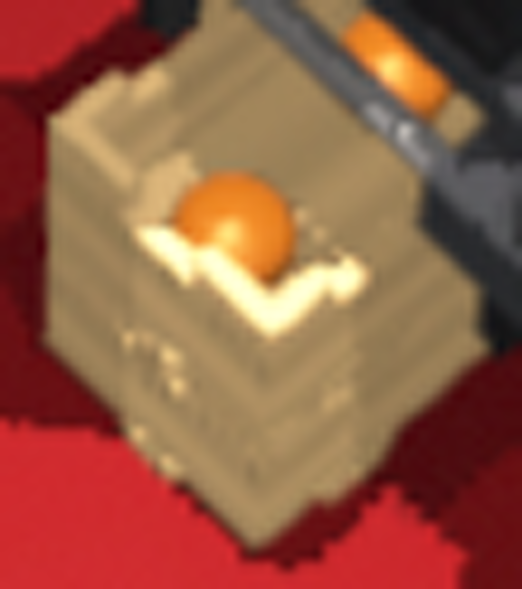

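The tray is seated and released. I'll rise straight up and work out the move to the lid.

>>> drive_tool(
  increments="0 -10 0 0 0;0 -25 0 0 0;0 -30 0 0 0;0 -30 0 0 0;0 -15 0 0 0;0 0 0 0 0",
)

```text
time: 14.75
position: [0.4907, -0.2436, 0.1689]
tool_rot: [-1.044, -1.441, 1.439]
ft_force: [-0.1, 0.6, -1.0]
grip_width: 0.998
```

```bash
python3 - <<'E'
from h import *
s=get_image("side");t=get_image("top")
f=lambda im,r0,r1,c0,c1,k:cv2.resize(im[r0:r1,c0:c1,::-1],None,fx=k,fy=k,interpolation=2)
cv2.imwrite("pics/b1.png",f(s["img"],183,235,212,264,11))
cv2.imwrite("pics/b2.png",f(t["img"],215,265,230,280,11))
need([.4645,.234,.16],141.3)
# handle top mask in top view (orange-brown)
im=t["img"].astype(int);m=((im[...,0]>200)&(im[...,1]>130)&(im[...,1]<190)&(im[...,2]<110)).astype(np.uint8)
m[:, :230]=0;m[:,280:]=0;m[:215]=0;m[265:]=0
ys,xs=np.nonzero(m);p=ray(t,(xs.mean(),ys.mean()),.048)
print(len(xs),xs.mean(),ys.mean(),np.round(p,4)); r=cv2.minAreaRect(np.c_[xs,ys].astype(np.float32));print(r)
E
```

```text
t 14.85 pos [ 0.4895 -0.2429  0.1668] az 108.21 down [-0.001  0.001 -1.   ] tool shift [ 460.8    7.2 -125.4] turn about tool y -33.09 grip 0.998 f [ 0.8  0.4 -0.3] q7 2.36
62 253.88709677419354 237.7258064516129 [0.4726 0.2341 0.048 ]
((253.16001892089844, 239.62002563476562), (41.0, 22.0), 36.869895935058594)
```

View pics/b1.png

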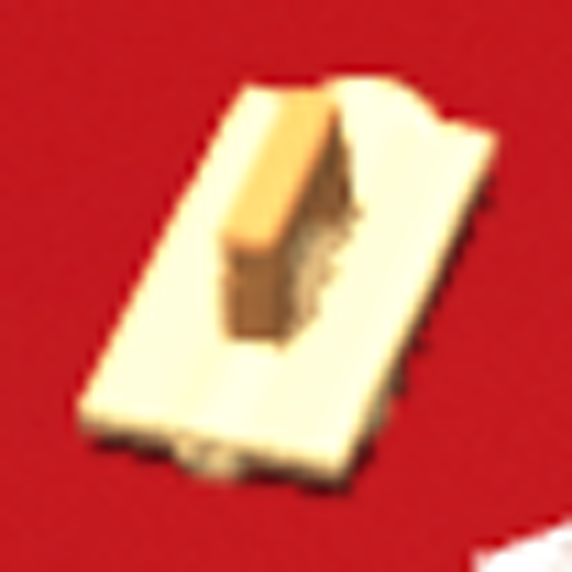

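View pics/b2.png

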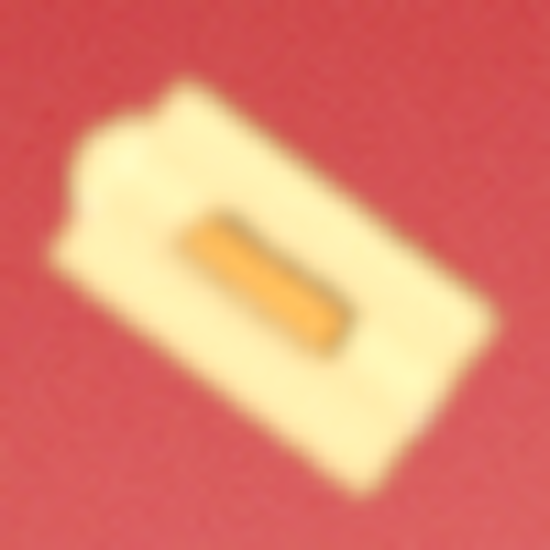

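```bash
python3 - <<'E'
from h import *
s=get_image("side");t=get_image("top")
def go(n,d,pts,k,c0,r0,z,L,W):
    P=[ray(d,unz(u,k,c0,r0),z) for u in pts]
    c,a,e=fitrect(P,L,W);print(n,np.round(c,4),round(np.degrees(a),2),e.tolist())
go("plate s",s,[(246,88),(498,135),(340,470),(80,405)],11,212,183,.014,.112,.062)
go("plate t",t,[(50,252),(185,82),(498,322),(362,495)],11,230,215,.014,.112,.062)
go("bar s",s,[(285,92),(340,98),(278,245),(225,238)],11,212,183,.048,.052,.014)
go("bar t",t,[(180,243),(215,212),(352,318),(322,355)],11,230,215,.048,.052,.014)
E
```

```text
plate s [0.4651 0.2352] 50.94 [[-0.7, 0.6], [0.7, 0.5], [-0.5, -2.3], [0.5, 1.1]]
plate t [0.4654 0.2357] 50.71 [[0.5, 0.8], [0.2, 0.5], [-0.4, -1.0], [-0.3, -0.3]]
bar s [0.4644 0.2336] 54.82 [[-0.3, -1.4], [-0.8, -0.3], [-0.1, 1.5], [1.1, 0.2]]
bar t [0.4651 0.2344] 50.17 [[0.3, -0.4], [-2.1, -1.3], [0.5, 1.1], [1.3, 0.6]]
```

>>> drive_tool(
  increments="25 0 -7 0 0;42 0 -11.5 0 0;42 0 -11.5 0 0;42 0 -11.5 0 0;42 0 -11.5 0 0;42 0 -11.5 0 0;42 0 -11.5 0 0;42 0 -11.5 0 0;42 0 -11.5 0 0;42 0 -11.5 0 0;35 0 -9 0 0;22 0 -6 0 0;0 0 0 -8.2 0;0 0 0 -8.2 0;0 0 0 -8.2 0;0 0 0 -8.2 0;0 0 0 0 0",
)

```text
time: 17.08
position: [0.4649, 0.2326, 0.1667]
tool_rot: [-0.647, -1.825, 1.828]
ft_force: [0.1, 0.4, 0.5]
grip_width: 1.003
```

```bash
python3 - <<'E'
from h import *
need([.465,.2345,.019],141.0)
E
```

```text
t 17.07 pos [0.4649 0.2326 0.1667] az 140.92 down [-0.002 -0.001 -1.   ] tool shift [  1.  147.7  -1.8] turn about tool y -0.08 grip 1.003 f [0.1 0.4 0.5] q7 1.95
```

>>> drive_tool(
  increments="1 30 -1.8 0 0;0 40 0 0 0;0 35 0 0 0;0 20 0 0 0;0 14 0 0 0;0 7.5 0 0 0;0 0 0 0 0;0 0 0 0 100;0 0 0 0 150;0 0 0 0 190",
  squeeze=10,
)

```text
time: 18.32
position: [0.4661, 0.2351, 0.0218]
tool_rot: [-0.648, -1.829, 1.828]
ft_force: [-0.4, 0.1, -0.8]
grip_width: 0.742
```

```bash
python3 - <<'E'
from h import *
need([.465,.2345,.019],141.0)
s=get_image("side");cv2.imwrite("pics/b3.png",cv2.resize(s["img"][150:250,190:300,::-1],None,fx=5.5,fy=5.5,interpolation=2))
E
```

```text
t 18.32 pos [0.4661 0.2351 0.0218] az 141.0 down [ 0.001  0.    -1.   ] tool shift [0.5 2.8 1.2] turn about tool y 0.0 grip 0.742 f [-0.4  0.1 -0.8] q7 1.95
```

View pics/b3.png

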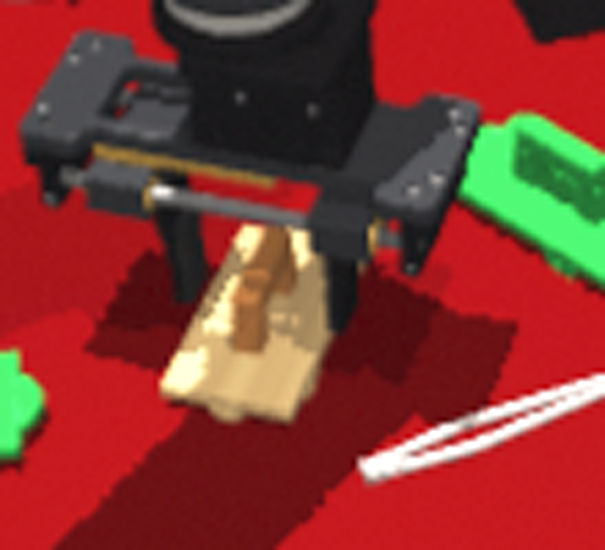

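The bar sits between the fingers. I'll trim the pose and finish closing.

>>> drive_tool(
  increments="0.3 2.5 1 0 120;0 0 0 0 150;0 0 0 0 190;0 0 0 0 250;0 0 0 0 250;0 0 0 0 250;0 0 0 0 250;0 0 0 0 250",
  squeeze=10,
)

```text
time: 19.38
position: [0.465, 0.2344, 0.0188]
tool_rot: [-0.647, -1.828, 1.828]
ft_force: [0.3, -0.2, 0.2]
grip_width: 0.161
```

```bash
python3 - <<'E'
from h import *
need([.465,.2345,.019],141.0)
E
```

```text
t 19.38 pos [0.465  0.2344 0.0188] az 141.0 down [ 0.  0. -1.] tool shift [ 0.1 -0.2 -0.1] turn about tool y 0.0 grip 0.161 f [ 0.3 -0.2  0.2] q7 1.95
```

>>> drive_tool(
  increments="0 -3 0 0 250;0 -10 0 0 250;0 -20 0 0 250;0 -27 0 0 250;0 -30 0 0 250;0 -30 0 0 250;0 -18 0 0 250;0 -7 0 0 250;0 0 0 0 250;0 0 0 6 250;0 0 0 9 250;0 0 0 9 250;0 0 0 6 250;0 0 0 2.8 250;0 0 0 0 250",
)

```text
time: 21.25
position: [0.4642, 0.2339, 0.1624]
tool_rot: [-1.04, -1.438, 1.441]
ft_force: [-0.2, 0.8, -0.2]
grip_width: 0.158
```

```bash
python3 - <<'E'
from h import *
s=get_image("side");t=get_image("top")
need([.4900,-.2433,.164],108.2)
f=lambda im,r0,r1,c0,c1,k:cv2.resize(im[r0:r1,c0:c1,::-1],None,fx=k,fy=k,interpolation=2)
cv2.imwrite("pics/c1.png",f(s["img"],120,250,180,320,5))
cv2.imwrite("pics/c2.png",np.hstack([f(s["img"],325,395,292,362,7),f(t["img"],195,265,380,450,4.5)]) if False else f(s["img"],315,390,290,370,7.5))
cv2.imwrite("pics/c3.png",f(t["img"],195,260,380,445,8))
E
```

```text
t 21.35 pos [0.4645 0.2341 0.1629] az 108.26 down [-0.001 -0.001 -1.   ] tool shift [-461.3   -0.8  125.4] turn about tool y 0.06 grip 0.163 f [-0.   0.1 -1.3] q7 1.38
```

View pics/c1.png

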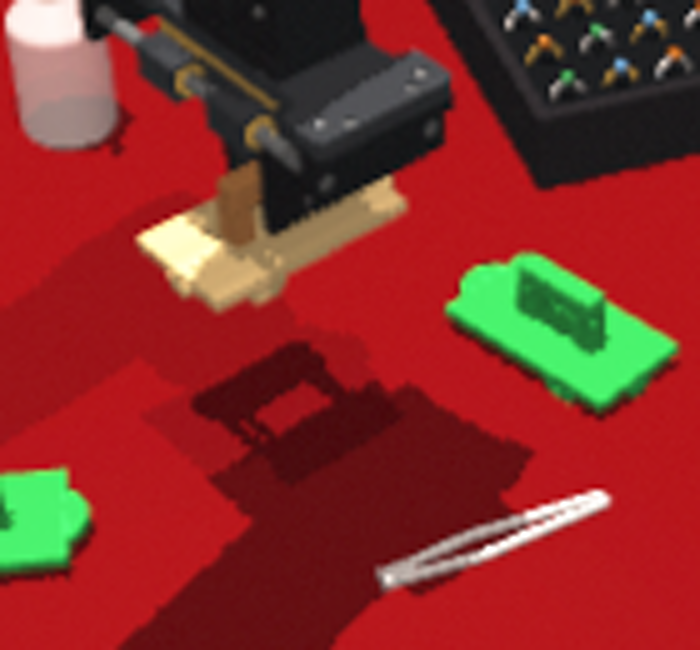

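View pics/c2.png

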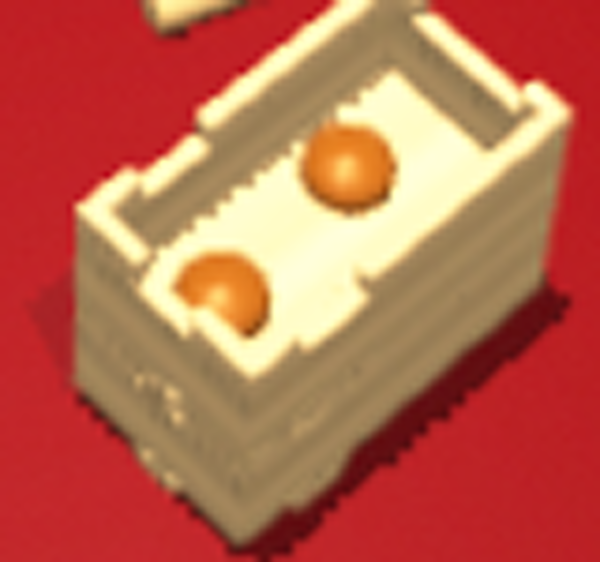

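View pics/c3.png

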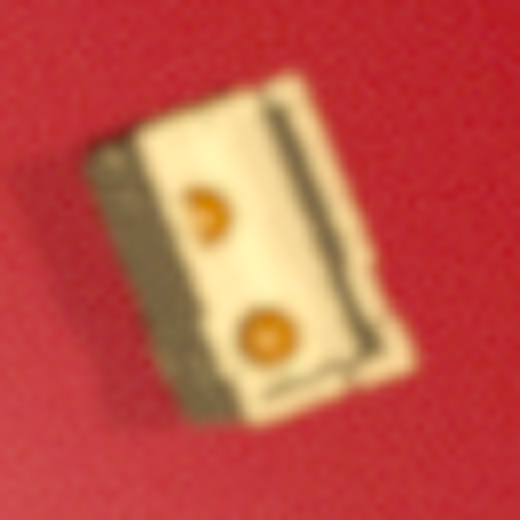

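```bash
python3 - <<'E'
from h import *
s=get_image("side")
P=[ray(s,unz(u,7.5,290,315),.092)[:2] for u in [(572,115),(253,377),(76,208)]]
P=[P[0]+P[2]-P[1]]+P
print(np.round(P,4).tolist());c,a,e=fitrect(P);print(np.round(c,4),np.degrees(a),e.tolist())
# held lid, c1 crop: scale5 off 180,120; plate top z
z=tool()[0]["position"][2]-.0188+.014
Q=[ray(s,unz(u,5,180,120),z)[:2] for u in [(137,238),(218,305)]]
Q=[q for q in Q];print(np.round(Q,4).tolist(), np.linalg.norm(Q[0]-Q[1]))
m=(Q[0]+Q[1])/2;print(m+.056*np.array([np.cos(.3176),np.sin(.3176)]))
E
```

```text
[[0.5335, -0.1961], [0.5536, -0.255], [0.4477, -0.2893], [0.4277, -0.2304]]
[ 0.4906 -0.2427] 18.16309422480011 [[-0.7, -0.3], [0.1, -0.3], [0.7, 0.3], [-0.1, 0.3]]
[[0.4016, 0.2452], [0.4215, 0.185]] 0.06341077235025915
[0.46475335 0.23260137]
```

>>> drive_tool(
  increments="-12 0 3 0 250;-24 0 6.5 0 250;-36 0 10 0 250;-42 0 11.5 0 250;-42 0 11.5 0 250;-42 0 11.5 0 250;-42 0 11.5 0 250;-42 0 11.5 0 250;-42 0 11.5 0 250;-42 0 11.5 0 250;-36 0 10 0 250;-26 0 7 0 250;-18 0 4.5 0 250;-10 0 2.5 0 250;-5 0 1.4 0 250;0 0 0 0 250;0 0 0 0 250",
)

```text
time: 23.52
position: [0.49, -0.2419, 0.1637]
tool_rot: [-1.041, -1.441, 1.44]
ft_force: [-0.5, 0.1, -0.9]
grip_width: 0.158
```

```bash
python3 - <<'E'
from h import *
need([.4904,-.2430,.103],108.2)
E
```

```text
t 23.52 pos [ 0.49   -0.2419  0.1637] az 108.28 down [ 0.     0.001 -1.   ] tool shift [-1.2 60.7 -0. ] turn about tool y 0.08 grip 0.158 f [-0.5  0.1 -0.9] q7 2.37
```

>>> drive_tool(
  increments="-1.2 8 0 0 250;0 12 0 0 250;0 14 0 0 250;0 8 0 0 250;0 4 0 0 250;0 0 0 0 250;0 0 0 0 250",
)

```text
time: 24.4
position: [0.4906, -0.2441, 0.1182]
tool_rot: [-1.043, -1.44, 1.439]
ft_force: [-0.6, -0.5, -0.9]
grip_width: 0.156
```

```bash
python3 - <<'E'
from h import *
need([.4904,-.2430,.1028],108.2)
s=get_image("side")
cv2.imwrite("pics/d1.png",cv2.resize(s["img"][305:390,290:370,::-1],None,fx=7,fy=7,interpolation=2))
E
```

```text
t 24.4 pos [ 0.4906 -0.2441  0.1182] az 108.21 down [ 0.001 -0.    -1.   ] tool shift [ 1.1 15.4 -0.2] turn about tool y 0.01 grip 0.156 f [-0.6 -0.5 -0.9] q7 2.39
```

View pics/d1.png

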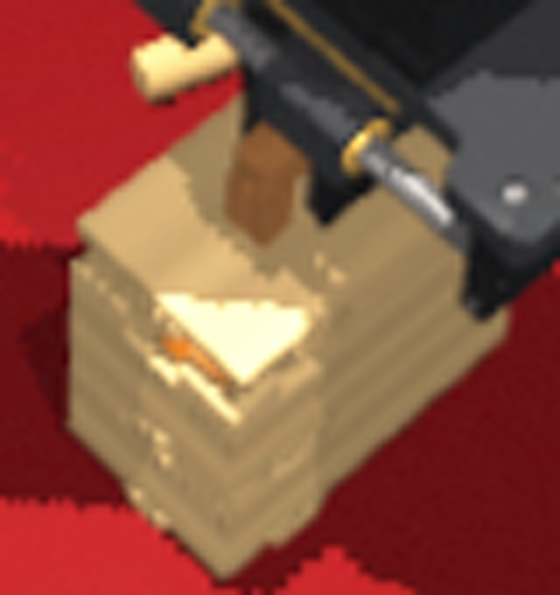

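```bash
python3 - <<'E'
from h import *
s=get_image("side");z=tool()[0]["position"][2]-.0048
Q=[ray(s,unz(u,7,290,305),z)[:2] for u in [(78,226),(240,384)]];print(np.round(Q,4).tolist(),np.linalg.norm(Q[0]-Q[1]))
v=Q[1]-Q[0];print(np.degrees(np.arctan2(v[1],v[0]))+90,(Q[0]+Q[1])/2+.056*np.array([np.cos(.3176),np.sin(.3176)]))
c=(.4906,-.2427)
for zz in (z,.092):
  for m in [(-.056,.031),(-.056,-.031)]:
    a=.317;q=proj(s,[c[0]+m[0]*np.cos(a)-m[1]*np.sin(a),c[1]+m[0]*np.sin(a)+m[1]*np.cos(a),zz]);print(round(zz,3),np.round(((q[0]-290+.5)*7-.5,(q[1]-305+.5)*7-.5)))
E
```

```text
[[0.4283, -0.2328], [0.447, -0.2908]] 0.06091717373895973
17.916403916400455 [ 0.49085289 -0.24428311]
0.113 [ 73. 220.]
0.113 [238. 380.]
0.092 [ 71. 265.]
0.092 [234. 424.]
```

>>> drive_tool(
  increments="1.3 2 0 0 250;0 3 0 0 250;0 2 0 0 250;0 1.5 0 0 250;0 1 0 0 250;0 0 0 0 250",
)

```text
time: 25.25
position: [0.4898, -0.2427, 0.1082]
tool_rot: [-1.042, -1.439, 1.439]
ft_force: [0.4, -0.8, -0.2]
grip_width: 0.159
```

```bash
python3 - <<'E'
from h import *
need([.4904,-.2430,.1028],108.2)
s=get_image("side")
cv2.imwrite("pics/d2.png",cv2.resize(s["img"][305:390,290:370,::-1],None,fx=7,fy=7,interpolation=2))
E
```

```text
t 25.25 pos [ 0.4898 -0.2427  0.1082] az 108.2 down [-0.  0. -1.] tool shift [-0.5  5.4 -0.5] turn about tool y 0.0 grip 0.159 f [ 0.4 -0.8 -0.2] q7 2.39
```

View pics/d2.png

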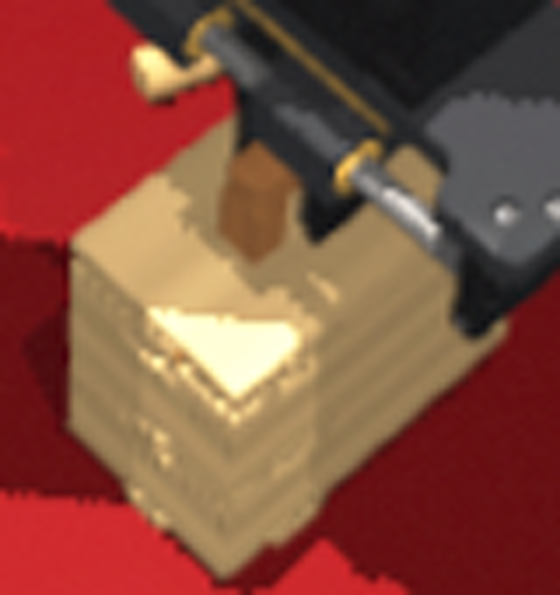

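The lug tips are in with no force and the walls are flush, so I'll continue down.

>>> drive_tool(
  increments="0 1 0 0 250;0 1 0 0 250;0 1 0 0 250;0 1 0 0 250;0 0.7 0 0 250;0 0 0 0 250",
)

```text
time: 26.05
position: [0.4898, -0.2427, 0.1035]
tool_rot: [-1.042, -1.439, 1.439]
ft_force: [0.6, -0.3, -0.0]
grip_width: 0.159
```

>>> drive_tool(
  increments="0 0.4 0 0 250;0 0.4 0 0 250;0 0 0 0 250",
)

```text
time: 26.42
position: [0.4899, -0.2427, 0.1028]
tool_rot: [-1.042, -1.439, 1.439]
ft_force: [-0.3, 0.5, 0.5]
grip_width: 0.157
```

>>> drive_tool(
  increments="0 0.4 0 0 250;0 0 0 0 250",
)

```text
time: 26.68
position: [0.4899, -0.2427, 0.1028]
tool_rot: [-1.042, -1.44, 1.439]
ft_force: [-1.2, 0.7, 3.5]
grip_width: 0.158
```

```bash
python3 - <<'E'
from h import *
for i in range(3):
    need([.4904,-.2430,.1028],108.2);s=get_image("side")
cv2.imwrite("pics/d3.png",cv2.resize(s["img"][305:390,290:370,::-1],None,fx=7,fy=7,interpolation=2))
E
```

```text
t 26.68 pos [ 0.4899 -0.2427  0.1028] az 108.2 down [ 0.  0. -1.] tool shift [-0.4 -0.  -0.4] turn about tool y 0.0 grip 0.158 f [-1.2  0.7  3.5] q7 2.4
t 26.73 pos [ 0.4899 -0.2427  0.1028] az 108.21 down [ 0.  0. -1.] tool shift [-0.4 -0.  -0.4] turn about tool y 0.01 grip 0.16 f [-1. -0.  5.] q7 2.4
t 26.77 pos [ 0.49   -0.2427  0.1028] az 108.21 down [ 0.  0. -1.] tool shift [-0.4 -0.  -0.3] turn about tool y 0.01 grip 0.157 f [-2.4 -0.1  4.4] q7 2.4
```

View pics/d3.png

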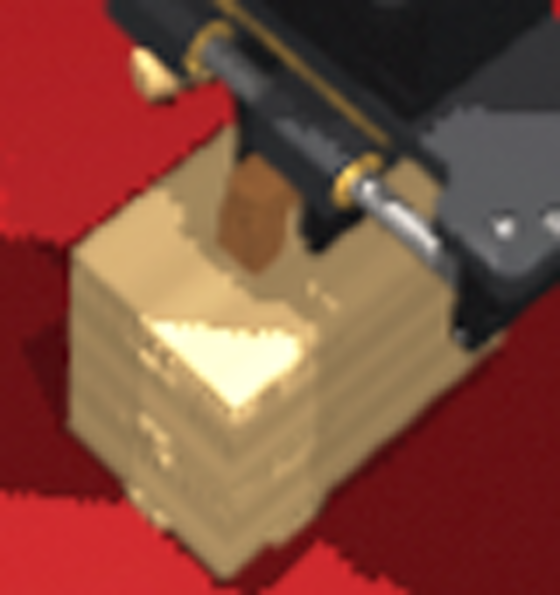

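Contact of about 5 N came at z = 0.1028, which is exactly the expected home height. I'll release, let it settle and rise.

>>> drive_tool(
  increments="0 0 0 0 200;0 0 0 0 180;0 0 0 0 120;0 0 0 0 60;0 0 0 0 0;0 0 0 0 0;0 0 0 0 0;0 0 0 0 0;0 -8 0 0 0;0 -20 0 0 0;0 -30 0 0 0;0 -30 0 0 0;0 -15 0 0 0;0 0 0 0 0;0 0 0 0 0",
)

```text
time: 28.7
position: [0.4892, -0.2423, 0.2042]
tool_rot: [-1.04, -1.439, 1.439]
ft_force: [0.2, 0.8, -0.4]
grip_width: 0.997
```

```bash
python3 - <<'E'
from h import *
s=get_image("side");t=get_image("top")
cv2.imwrite("pics/e1.png",cv2.resize(s["img"][300:390,285:380,::-1],None,fx=6.5,fy=6.5,interpolation=2))
cv2.imwrite("pics/e2.png",s["img"][:,:,::-1])
c=(.4906,-.2427)
for zz in (.098,):
  for m in [(.056,.031),(.056,-.031),(-.056,-.031),(-.056,.031)]:
    a=.317;q=proj(s,[c[0]+m[0]*np.cos(a)-m[1]*np.sin(a),c[1]+m[0]*np.sin(a)+m[1]*np.cos(a),zz]);print(round(zz,3),np.round(((q[0]-285+.5)*6.5-.5,(q[1]-300+.5)*6.5-.5)))
need(c+(.2,),108.2)
E
```

```text
0.098 [377.  52.]
0.098 [529. 185.]
0.098 [251. 415.]
0.098 [ 99. 267.]
t 28.8 pos [ 0.4892 -0.2423  0.204 ] az 108.21 down [-0.002  0.001 -1.   ] tool shift [-0.8  4.  -1.3] turn about tool y 0.01 grip 1.001 f [0.8 0.1 0.1] q7 2.35
```

View pics/e1.png

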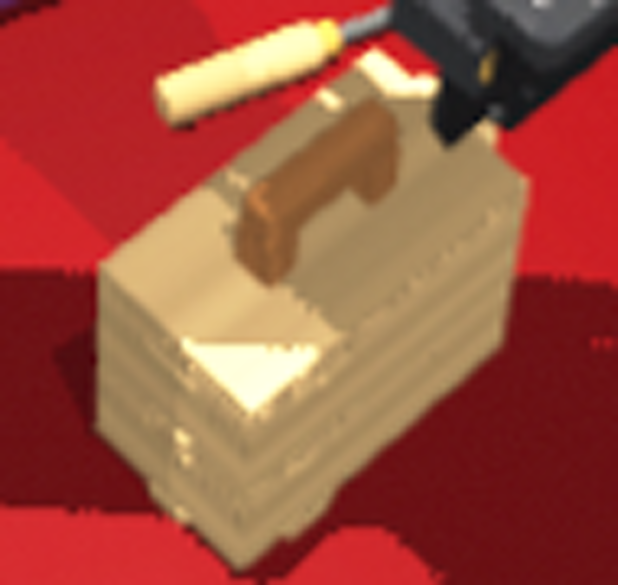

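View pics/e2.png

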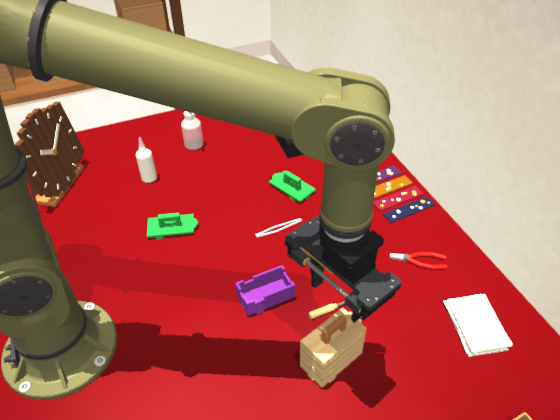

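The lid is home: its plate corners match the predicted (251,415), (99,267) and (529,185) to within about 4 zoomed pixels. The gripper is clear and the other items haven't moved, so I'm handing in.

```bash
python3 - <<'E'
from bench import workorder
print(workorder.close_job())
E
```

```text
the job is handed in; nothing more can be done
None
```

The wooden tray with the two domes now sits on the full tray, front to front. The wooden lid sits on it the same way round. I handed the job in at about 29 s of the 54 s allowed; the hand-in reports no verdict.

- **Tray:** it came down onto its seat at a tool height of 0.058 m, which is the expected home height, with a contact force of about 5–7 N before I let go. Both domes were still inside when I checked afterwards, before the lid went on.
- **Lid:** it came down onto its seat at 0.1028 m, also as expected, with about 5 N. In the last side picture its corners match the predicted home position to about 1 mm, with no visible gaps.
- **Everything else:** the full tray still stands at its measured place, and the bottles, pliers, tweezers and file, where visible, look unmoved. The arm hid the spool in that last picture. The gripper is open and about 100 mm above its release height.

Two measurements disagreed slightly: different views and corner picks put the full tray's centre up to about 1.5 mm apart, which is about the play in the notches. Both parts went in without jamming.

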